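# Key in service mode, line up the quarter-turn fastener and hold the access panel shut

### The job

Set the gas module to service mode on the keypad: press the orange key, then the white key, then the teal key, one at a time and all the way down, letting each spring back up before the next, and leave the red key and the loose things on the bench alone. Then turn the quarter-turn fastener on the module's access panel clockwise until its white slot lines up with the orange marks, and only after that push the panel down until it sits fully home in its frame. Finish while still pressing on the panel: the job ends with the robot holding it home, slot still in line, not letting go.

Things in the scene. Friction and masses are not known exactly. Their poses are not given: they have to be found in the camera images.
- module: white gas module fixed to the bench, 190 (x) by 240 (y) by 90 mm high, origin at the centre of its underside, black screen on its -x face; stands left or right of the keypad, turned up to 0.3 rad. On top a black frame (154 x 206 mm, 4 mm high) surrounds the access panel. The orange line-up marks lie along the module's x axis on both sides of the fastener.
- panel (a joint): how far (m) the aluminium access panel (130 x 182 x 4 mm) is pressed down: 0 = proud on springs, top face 102 mm above the table; 0.008 = fully home, level with the frame (94 mm); home counts beyond 0.0065. Cannot tilt. Starts to move at 6 N, home at 13 N, springs back if let go. The fastener rides on it; with its slot out of line the panel is blocked after 3 mm.
- pad_top (a point): centre of the top face of the teal round press pad on the access panel (40 mm diameter, 3 mm thick, module x = 0, y = +45 mm, top face 105 mm above the table while the panel is proud): a good place to push the panel down; 90 mm from the fastener's axis
- fastener (a joint): turn (rad) of the quarter-turn fastener, growing clockwise seen from above, range 0 to 2.2, no detent: 0 = slot along the module's y axis, 1.571 = slot along its x axis, in line with the orange marks (counts within 0.15). Starts between 0.1 and 0.7. Stays where it is left (friction 0.06 N m).
- fastener_grip (a point): on the fastener's upright axis (module x = 0, y = -45 mm), inside its grip bar at the height to grip, 133 mm above the table while the panel is proud. Black upright bar 14 mm thick, 42 mm long, top 10 mm above this point, white slot along its top; it stands on a 44 mm steel disc 6 mm thick whose top is 25 mm below this point.
- keypad: grey keypad console fixed to the bench, 135 x 135 mm, 40 mm high, origin at the centre of its underside; four keys in a 2 x 2 square at 56 mm spacing, their places shuffled
- key_orange_top (a point): centre of the top face of the orange key (28 mm diameter, 62 mm above the table when up, standing 10 mm proud of its 44 mm black collar). Pressed straight down.
- key_white_top (a point): centre of the top face of the white key (28 mm diameter, 62 mm above the table when up, standing 10 mm proud of its 44 mm black collar). Pressed straight down.
- key_teal_top (a point): centre of the top face of the teal key (28 mm diameter, 62 mm above the table when up, standing 10 mm proud of its 44 mm black collar). Pressed straight down.
- key_red_top (a point): centre of the top face of the red key (28 mm diameter, 62 mm above the table when up, standing 10 mm proud of its 44 mm black collar). Pressed straight down.
- key_orange (a joint): travel (m) of the round orange push key on the keypad: 0 = up, 0.006 = fully down (counts as pressed beyond 0.004). Springs back by itself; starts to move at 1.5 N, fully down at 5 N.
- key_white (a joint): travel (m) of the round white push key on the keypad: 0 = up, 0.006 = fully down (counts as pressed beyond 0.004). Springs back by itself; starts to move at 1.5 N, fully down at 5 N.
- key_teal (a joint): travel (m) of the round teal push key on the keypad: 0 = up, 0.006 = fully down (counts as pressed beyond 0.004). Springs back by itself; starts to move at 1.5 N, fully down at 5 N.
- key_red (a joint): travel (m) of the round red push key on the keypad: 0 = up, 0.006 = fully down (counts as pressed beyond 0.004). Springs back by itself; starts to move at 1.5 N, fully down at 5 N. Leave it alone.
- jar: loose small jar with teal cap, 56 mm diameter, 75 mm high, origin under its centre; leave it alone
- clamp: loose steel clamp ring, 68 mm outside diameter, 16 mm high, origin under its centre; leave it alone
- driver: loose screwdriver lying on the bench, along its x axis; leave it alone
- cup: loose white plastic cup, 66 mm diameter, 70 mm high, origin under its centre; leave it alone

How it is judged (in metres and radians):
On the way, in this order (a step that is already met when the one before it is completed fails the run):
1. the orange key is pressed down, the other keys up (value of joint key_orange above 0.004 m and value of joint each of key_white, key_teal, key_red below 0.002 m), for 0.05 s.
2. the white key is pressed down, the other keys up (value of joint key_white above 0.004 m and value of joint each of key_orange, key_teal, key_red below 0.002 m), for 0.05 s.
3. the teal key is pressed down, the other keys up (value of joint key_teal above 0.004 m and value of joint each of key_orange, key_white, key_red below 0.002 m), for 0.05 s.
4. the fastener's slot stands in line with the marks (within 0.15 rad), the keys up (value of joint fastener between 1.421 and 1.721 rad and value of joint each of key_orange, key_white, key_teal, key_red below 0.002 m), for 0.2 s.
5. the panel is pressed home with the slot in line (value of joint panel above 0.0065 m and value of joint fastener between 1.421 and 1.721 rad), for 0.2 s.
At the end, for the whole second after the job is handed in: The robot is still pressing on the panel (over 3 N), the panel is home (beyond 6.5 of its 8 mm), the fastener's slot is within 0.15 rad of the marks, all keys are up and the four loose things are within 30 mm of where they stood (all of step 5 and contact force between any of the fingers, the arm and panel above 3 N and value of joint each of key_orange, key_white, key_teal, key_red below 0.002 m and distance of each of jar, clamp, driver, cup from where it was at the start of the episode below 0.03 m); the arm keeps its last pose, push and grip.
It fails at once if the red key is pressed (value of joint key_red above 0.003 m).
It fails at once if two keys are down at once (value of joint each of key_orange, key_white above 0.003 m or value of joint each of key_orange, key_teal above 0.003 m or value of joint each of key_white, key_teal above 0.003 m).
It fails at once if a loose thing is displaced by over 30 mm or tipped over (distance of any of jar, clamp, driver, cup from where it was at the start of the episode above 0.03 m or angle between any of jar, cup's own z axis and vertical above 0.5 rad).
It also fails if it takes over 61 s, if anything falls off the work surface, if the arm or the gripper's body presses on something with over 40 N, if the wrist force passes 120 N, or if a joint passes its speed limit or range.

### The arm

A 6-joint arm with a two-finger parallel gripper is mounted at the origin on the work surface. World frame = base frame: x ahead of the robot, y to its left, z up, the work surface at z = 0. Lengths are in mm, angles in degrees, forces in N, time in s.
With the tool pointing down it reaches from about 300 to 850 mm from the base axis. Payload 4.2 kg.
Tool frame: the origin (TCP) lies at the very end of the fingers, on their centre line; the grasp point (between the pads) lies 19 mm behind it (env.grip_depth is the distance from the TCP to the grasp point, in mm); z points along the fingers, y is the line along which they close (so a half turn about z gives the same grasp; the last joint's range is limited). The gripper opens to 91 mm and grips with 3 to 60 N. Pads are 32 mm wide; open, the fingers measure 118 mm over their backs; the gripper's body (76 mm by 178 mm) begins 60 mm behind the grasp point.
Start: joints at [72.365, 18.312, 89.639, -0, 72.044, -1.146], TCP at [163.212, 551.367, 213.976] pointing down, gripper open.
Joint ranges: [-177.97, 177.97], [-48.28, 115.42], [12.27, 149.76], [-77.06, 257.06], [2.81, 150.46], [-146.56, 146.56]. Speed limits (degrees/s): [147.25, 147.25, 180, 180, 180, 180].

### API

Orientations are given as [roll, pitch, yaw] about the fixed x, y, z axes, in that order (R = Rz(yaw) Ry(pitch) Rx(roll)).
In Python, from workcell import env, cams gives the robot as it stands.
- The arm moves only by the tool apply_moves, never from a script. Its argument "deltas" is a list of rows, each a list of 5 numbers: the shift along the tool's x, y, z in m, then the turn about the tool's z in rad, then the opening, from -1 (shut) to 1 (fully open), so that 0 is half open. In form: [[tx, ty, tz, roll, gripper], ...]. A call has 1 to 5 rows; each row is the pose to reach, as a shift and turn from the pose commanded when the call began, along the tool's axes at that moment; what a row does not reach only later rows make up. A row lasts 1/10 s, in which the tool goes at most 50 mm and 8.59 degrees, less where a joint would pass 70% of its speed; a pose out of reach is approached as far as the arm can. A call with a gripper value outside its range is refused whole. The fingers move at their own pace and stop on an object; "grip_force" is the grip in N (left out, the last holds). Time passes only in rows, so rows that repeat a pose let the fingers close. It gives the time, the measured TCP pose, the force, the opening and the grip force at its end, in the units of the state.
- env.state(): the state, without advancing time (a new reading comes with each control period).
- cams.grab_frame(name): name is "scene" or "top" or "wrist"; returns the picture (480x640x3 uint8, blue, green, red); there is no depth.
- cams.get_calibration(name): a dict with "mtx" (3x3 intrinsics, pixels), "eye" and "attitude" of the camera in the world; the wrist camera has in their place "tool_from_camera" (4x4, takes a point from camera to tool coordinates, whose origin is the TCP and whose axes are the flange's). Camera axes: x right, y down, z forward; pixel columns grow to the right and rows downward; lengths in mm; the calibration is good to about 2 mm. A picture is of the moment at which its call begins: read the wrist's pose just before it. get_calibration takes no time and is no camera call.
- env.job_done(): hands the job in; it is judged then, once.
The state is a dict: "time_s": time; "qpos": joint angles; "qvel": joint speeds; "effort": joint torques, N m; "ee_pos": TCP position; "ee_rot": TCP orientation; "force": force on the tool from outside, world axes, zero at the start; "torque": the same for the moment, N m; "gripper_width": finger opening in mm; "gripper_force": force on a finger pad.
Only numpy, scipy, OpenCV 4.12 (cv2) and the standard library are available. Lean on these libraries where they do the work, as an engineer would, in place of code of your own. Each camera call takes 0.05 s, during which the arm holds its last target. There are 200 camera calls.

## Working session

There is one attempt and no reset: what is moved stays moved. The work goes in short steps, Python scripts to look and compute and a tool call to move; the robot and the scene stay as the last step left them, time stands still between calls to the robot, and variables do not carry over. Pictures are saved under pics/ and viewed, at most 10 in all, crops included, and the job is handed in when it is done.

Besides the shell and the picture viewer there is one more tool, called after ">>>" as name(argument=value, ...) on one line, values as JSON. apply_moves: Moves the arm, as the interface text tells. Its arguments: {"type":"object","properties":{"deltas":{"type":"array"},"grip_force":{"type":"number"}},"required":["deltas"]}

```bash
mkdir -p pics; ls
python3 - <<'E'
from workcell import env, cams
import cv2
for n in("scene","top"):
    cv2.imwrite(f"pics/{n}0.png",cams.grab_frame(n)); c=cams.get_calibration(n); print(n,c)
print(cams.get_calibration("wrist")); print(env.state())
E
```

```text
pics
scene {'mtx': array([[467.96840697,   0.        , 309.84276569],
       [  0.        , 467.96840697, 238.28491325],
       [  0.        ,   0.        ,   1.        ]]), 'eye': array([1015.24970942,  560.0972813 , 1291.36538578]), 'attitude': array([-149.87472267,    0.74323958,  141.44154881])}
top {'mtx': array([[459.94580642,   0.        , 326.39545875],
       [  0.        , 459.94580642, 240.96955578],
       [  0.        ,   0.        ,   1.        ]]), 'eye': array([ 384.98321597,  -11.37580865, 1431.19723629]), 'attitude': array([-169.85221691,    0.3326263 ,  -90.0772399 ])}
{'mtx': array([[389.90728444,   0.        , 315.61834678],
       [  0.        , 389.90728444, 233.34079604],
       [  0.        ,   0.        ,   1.        ]]), 'tool_from_camera': array([[-4.04322853e-04, -9.67494835e-01, -2.52890453e-01,
         7.02822528e+01],
       [ 9.99999909e-01, -4.25118727e-04,  2.75904300e-05,
        -6.24367279e-01],
       [-1.34202066e-04, -2.52890418e-01,  9.67494919e-01,
        -1.70142969e+02],
       [ 0.00000000e+00,  0.00000000e+00,  0.00000000e+00,
         1.00000000e+00]])}
{'time_s': 0.1, 'qpos': array([ 7.23626884e+01,  1.83476853e+01,  8.96993669e+01, -6.61600599e-04,
        7.20431874e+01, -1.14597415e+00]), 'qvel': array([-0.0428733 , -0.15485357, -0.22130053,  0.08861899, -0.03050929,
        0.0474006 ]), 'effort': array([-8.82079294e-04, -4.13334954e+01, -2.32508272e+01,  7.26769399e-02,
        4.22174844e-02, -7.05621869e-05]), 'ee_pos': array([163.09317581, 550.91835958, 213.20761627]), 'ee_rot': array([-1.79909766e+02, -1.17583733e-03,  1.63508866e+02]), 'force': array([ 0.14073511, -0.12389876,  0.2397253 ]), 'torque': array([ 0.07415621, -0.02732339, -0.02665518]), 'gripper_force': 0.0, 'gripper_width': 91.16470994559366}
```

View pics/top0.png

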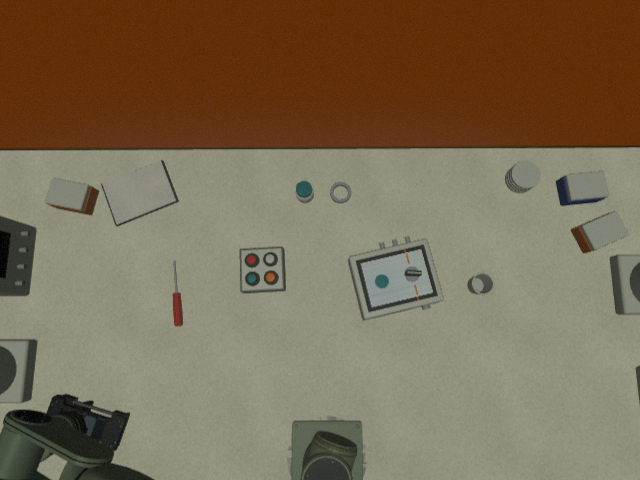

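View pics/scene0.png

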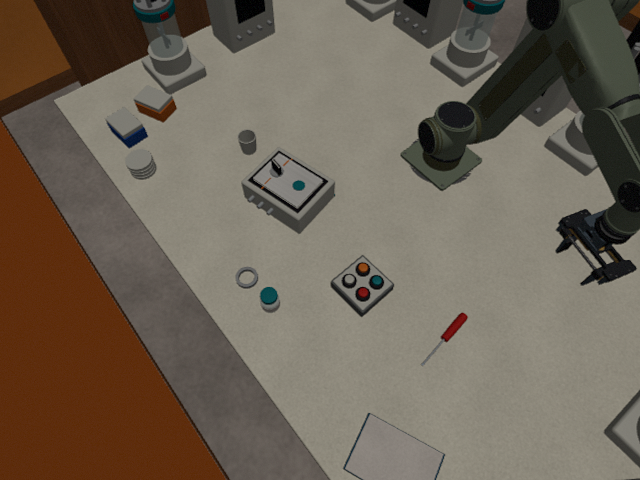

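The top view shows the keypad near (262,270): red (251,259), white (270,259), teal (252,279), orange (271,278). The module is near (396,278), with its pad at (382,281), fastener at (413,273) and orange marks at (407,257) and (417,292). The scene view agrees.

```bash
cat > h.py <<'E'
import numpy as np, cv2
from scipy.spatial.transform import Rotation as Ro
from workcell import env, cams
def pose(n):
    c=cams.get_calibration(n)
    if n!="wrist": return c["mtx"],Ro.from_euler("xyz",c["attitude"],degrees=True).as_matrix(),c["eye"]
    s=env.state(); R=Ro.from_euler("xyz",s["ee_rot"],degrees=True).as_matrix(); T=c["tool_from_camera"]
    return c["mtx"],R@T[:3,:3],R@T[:3,3]+s["ee_pos"]
def cast(P,uv,z):
    K,R,e=P; d=R@np.linalg.solve(K,[*uv,1.]); return e+d*(z-e[2])/d[2]
def proj(P,X):
    K,R,e=P; p=K@(R.T@(np.asarray(X)-e)); return p[:2]/p[2]
def blobs(img,lo,hi,amin=10,roi=None):
    m=cv2.inRange(cv2.cvtColor(img,cv2.COLOR_BGR2HSV),lo,hi)
    if roi is not None:
        k=np.zeros_like(m);x0,y0,x1,y1=map(int,roi);k[y0:y1,x0:x1]=m[y0:y1,x0:x1];m=k
    n,l,s,c=cv2.connectedComponentsWithStats(m)
    return [(c[i].round(1),int(s[i,4])) for i in range(1,n) if s[i,4]>=amin]
COL=dict(orange=((8,150,120),(18,255,255)),teal=((80,100,60),(100,255,255)),red=((0,150,80),(6,255,255)))
E
python3 - <<'E'
from h import *
for n,rk,rm in(("top",(235,240,290,300),(340,230,450,325)),("scene",(325,250,400,320),(235,140,340,235))):
    P=pose(n); im=cv2.imread(f"pics/{n}0.png")
    for c,(lo,hi) in COL.items():
        for r,z,a in((rk,62,20),(rm,102 if c=="orange" else 105,3)):
            for b in blobs(im,lo,hi,a,r): print(n,c,z,b,cast(P,b[0],z).round(1))
print(cast(pose("top"),(270,259.5),62),cast(pose("top"),(413,273),143))
E
```

```text
top orange 62 (array([270.1, 276.8]), 55) [521.8 164.4  62. ]
top teal 62 (array([251.4, 277.9]), 56) [518.6 220.2  62. ]
top teal 105 (array([381.4, 280.9]), 128) [ 505.1 -162.4  105. ]
top red 62 (array([250.8, 259.3]), 57) [574.6 223.5  62. ]
scene orange 62 (array([362.7, 266.9]), 49) [523.1 165.5  62. ]
scene orange 102 (array([285.5, 162.5]), 4) [ 481.2 -261.4  102. ]
scene teal 62 (array([376.6, 279.9]), 52) [519.9 221.8  62. ]
scene teal 105 (array([298.4, 185. ]), 89) [ 505.5 -161.7  105. ]
scene red 62 (array([362.8, 291.9]), 64) [575.8 224.9  62. ]
[573.9080099  165.77457546  62.        ] [ 523.64305914 -247.20540543  143.        ]
```

```bash
cat >> h.py <<'E'
def go(x,y,z,yaw,start=None):
    s=env.state(); p=s["ee_pos"] if start is None else np.array(start[:3]); w=s["ee_rot"] if start is None else [180,0,start[3]]
    R=Ro.from_euler("xyz",w,degrees=True).as_matrix()
    d=R.T@(np.array([x,y,z])-p); r=-((yaw-w[2]+180)%360-180)
    print("d_mm",d.round(1),"roll",np.radians(r).round(3),"rows",max(np.linalg.norm(d)/50,abs(r)/8.59).round(1))
E
python3 - <<'E'
from h import *
go(522,165,160,93)
E
```

```text
d_mm [-453.7 -268.1   53.6] roll 1.231 rows 10.6
```

>>> apply_moves(deltas=[[-0.038, -0.022, 0, 0.11, -1], [-0.076, -0.044, 0, 0.22, -1], [-0.114, -0.067, 0, 0.33, -1], [-0.152, -0.09, 0, 0.44, -1], [-0.19, -0.112, 0, 0.55, -1]], grip_force=20)

```text
time_s: 0.6
ee_pos: [314.3, 388.4, 213.7]
ee_rot: [-180.0, 0.0, 131.8]
force: [0.8, 0.4, 0.1]
gripper_width: 53.6
gripper_force: 0.0
```

Run:
```python
from h import *
print(env.state()["ee_pos"],env.state()["ee_rot"]); go(522,165,160,93)
```

```text
[314.26937419 388.39170377 213.65042157] [-1.79966762e+02  7.36417919e-03  1.31765507e+02]
d_mm [-305.     6.2   53.7] roll 0.677 rows 6.2
```

>>> apply_moves(deltas=[[-0.045, 0.001, 0.005, 0.11, -1], [-0.09, 0.002, 0.01, 0.22, -1], [-0.135, 0.003, 0.015, 0.33, -1], [-0.18, 0.004, 0.02, 0.44, -1], [-0.22, 0.005, 0.025, 0.55, -1]])

```text
time_s: 1.1
ee_pos: [465.5, 228.0, 188.5]
ee_rot: [-180.0, 0.0, 100.2]
force: [0.1, 1.1, -0.1]
gripper_width: 14.0
gripper_force: 0.0
```

Run:
```python
from h import *
go(522,165,160,93)
```

```text
d_mm [-72.   44.4  28.5] roll 0.125 rows 1.8
```

>>> apply_moves(deltas=[[-0.036, 0.022, 0.012, 0.06, -1], [-0.071, 0.044, 0.025, 0.125, -1], [-0.071, 0.044, 0.028, 0.125, -1], [-0.071, 0.044, 0.028, 0.125, -1], [-0.071, 0.044, 0.028, 0.125, -1]])

```text
time_s: 1.6
ee_pos: [520.0, 168.7, 161.0]
ee_rot: [-180.0, -0.0, 93.4]
force: [-0.6, -0.3, -0.2]
gripper_width: 0.7
gripper_force: 0.0
```

Run:
```python
from h import *
P=pose("wrist"); im=cams.grab_frame("wrist"); cv2.imwrite("pics/w1.png",im); s=env.state(); print(s["ee_pos"],s["ee_rot"],s["force"])
for c,(lo,hi) in COL.items():
    for b in blobs(im,lo,hi,150): print(c,b,cast(P,b[0],62).round(1))
go(522,165,80,93)
```

```text
[520.0783561  169.05183491 161.30717675] [ 1.79991518e+02 -2.73886852e-02  9.34147960e+01] [ 0.44287878 -0.33207702  0.86770528]
orange (array([317.7, 235. ]), 1072) [522.  167.6  62. ]
teal (array([318.5, 156. ]), 1239) [519.3 222.9  62. ]
red (array([399.3, 156.3]), 1312) [574. 226.  62.]
d_mm [-4.2  1.7 81.3] roll 0.007 rows 1.6
```

View pics/w1.png

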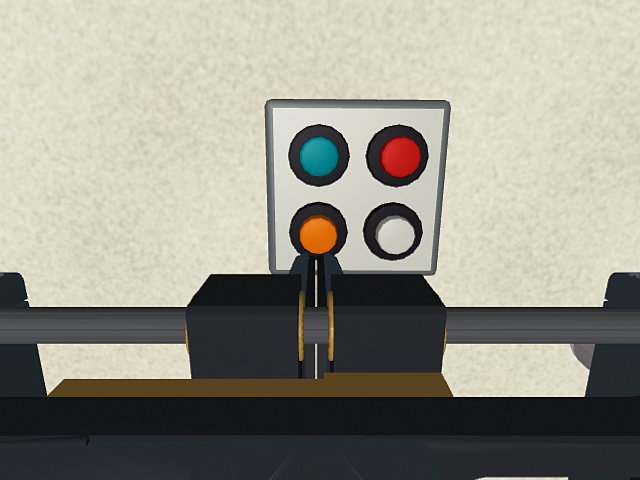

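The wrist view shows orange (318,235), teal (319,156), red (399,156) and white (394,235). This agrees with the fixed cameras. Pressing orange.

>>> apply_moves(deltas=[[-0.002, 0.002, 0.04, 0, -1], [-0.002, 0.002, 0.08, 0, -1], [-0.002, 0.002, 0.09, 0, -1], [-0.002, 0.002, 0.098, 0, -1], [-0.002, 0.002, 0.102, 0, -1]])

```text
time_s: 2.15
ee_pos: [523.1, 167.1, 59.9]
ee_rot: [179.9, -0.0, 93.4]
force: [-2.2, 0.3, 3.0]
gripper_width: 0.4
gripper_force: 1.4
```

>>> apply_moves(deltas=[[0, 0, 0.003, 0, -1], [0, 0, 0.005, 0, -1], [0, 0, 0.005, 0, -1], [0, 0, 0.005, 0, -1]])

```text
time_s: 2.55
ee_pos: [523.4, 166.9, 56.2]
ee_rot: [179.9, -0.1, 93.3]
force: [-4.7, 2.6, 9.2]
gripper_width: 0.5
gripper_force: 4.6
```

>>> apply_moves(deltas=[[0, 0, -0.02, 0, -1], [0, 0, -0.025, 0, -1], [-0.001, 0.028, -0.025, 0, -1], [-0.001, 0.054, -0.025, 0, -1], [-0.001, 0.054, -0.025, 0, -1]])

```text
time_s: 3.05
ee_pos: [580.7, 168.6, 79.5]
ee_rot: [179.7, -0.0, 93.3]
force: [-0.9, -0.5, -0.8]
gripper_width: 0.4
gripper_force: 0.0
```

>>> apply_moves(deltas=[[0, 0, 0.01, 0, -1], [0, 0, 0.018, 0, -1], [0, 0, 0.023, 0, -1], [0, 0, 0.025, 0, -1], [0, 0, 0.025, 0, -1]])

```text
time_s: 3.55
ee_pos: [575.9, 168.1, 56.1]
ee_rot: [-180.0, 0.0, 93.3]
force: [-4.4, -2.7, 16.7]
gripper_width: 0.2
gripper_force: 8.0
```

>>> apply_moves(deltas=[[0, 0, -0.02, 0, -1], [0, 0, -0.028, 0, -1], [0.028, -0.027, -0.028, 0, -1], [0.056, -0.054, -0.028, 0, -1], [0.056, -0.054, -0.028, 0, -1]])

```text
time_s: 4.05
ee_pos: [515.4, 222.8, 81.2]
ee_rot: [-179.8, 0.0, 93.5]
force: [0.0, -0.1, -0.4]
gripper_width: 0.3
gripper_force: 0.0
```

>>> apply_moves(deltas=[[0, 0, 0.01, 0, -1], [0, 0, 0.018, 0, -1], [0, 0, 0.025, 0, -1], [0, 0, 0.028, 0, -1], [0, 0, 0.028, 0, -1]])

```text
time_s: 4.55
ee_pos: [520.0, 220.6, 56.0]
ee_rot: [-180.0, -0.0, 93.2]
force: [-5.8, -2.1, 20.5]
gripper_width: 0.6
gripper_force: 10.0
```

>>> apply_moves(deltas=[[0, 0, -0.03, 0, -1], [0, 0, -0.075, 0, -0.6], [-0.03, 0, -0.11, 0, 0], [-0.07, 0, -0.14, 0, 0.5], [-0.115, 0, -0.16, 0, 1]])

```text
time_s: 5.05
ee_pos: [527.5, 105.0, 215.6]
ee_rot: [179.8, -0.0, 93.4]
force: [0.2, -0.0, -0.2]
gripper_width: 29.0
gripper_force: 0.0
```

>>> apply_moves(deltas=[[-0.047, 0, -0.003, 0.02, 1], [-0.094, 0, -0.006, 0.04, 1], [-0.141, 0, -0.01, 0.06, 1], [-0.188, 0, -0.01, 0.08, 1], [-0.235, 0, -0.01, 0.1, 1]])

```text
time_s: 5.55
ee_pos: [539.8, -131.2, 223.2]
ee_rot: [-180.0, -0.0, 87.5]
force: [0.6, 0.7, -0.8]
gripper_width: 69.5
gripper_force: 0.0
```

Run:
```python
from h import *
print(env.state()["ee_pos"],env.state()["ee_rot"]); go(507,-295,230,70)
```

```text
[ 539.81860904 -131.22390145  223.17628061] [-1.79976782e+02 -3.32667954e-03  8.74644569e+01]
d_mm [-165.1  -25.5   -6.8] roll 0.305 rows 3.3
```

>>> apply_moves(deltas=[[-0.045, -0.006, -0.003, 0.08, 1], [-0.09, -0.012, -0.006, 0.16, 1], [-0.135, -0.019, -0.007, 0.24, 1], [-0.165, -0.025, -0.007, 0.305, 1], [-0.165, -0.025, -0.007, 0.305, 1]])

```text
time_s: 6.05
ee_pos: [506.6, -296.8, 229.5]
ee_rot: [-179.9, 0.1, 69.7]
force: [0.1, 0.9, -0.5]
gripper_width: 91.2
gripper_force: 0.0
```

Run:
```python
from h import *
s=env.state(); print(s["ee_pos"],s["ee_rot"],s["qpos"].round(1))
P=pose("wrist"); im=cams.grab_frame("wrist"); cv2.imwrite("pics/w2.png",im); np.save("w2.npy",np.array([s["ee_pos"],s["ee_rot"]]))
for c,z in(("orange",102),("teal",105)):
    for b in blobs(im,*COL[c],100): print(c,b,cast(P,b[0],z).round(1))
```

```text
[ 506.64505195 -296.76717741  229.48396819] [-1.79928919e+02  7.62797167e-02  6.97366029e+01] [-31.4  18.9  86.5  -0.1  74.7 -11.1]
orange (array([368.9, 121.2]), 207) [ 570.8 -237.7  102. ]
orange (array([266.4, 190.2]), 183) [ 481.2 -258.8  102. ]
teal (array([245.3,  46.6]), 2686) [ 505.7 -160.6  105. ]
```

View pics/w2.png

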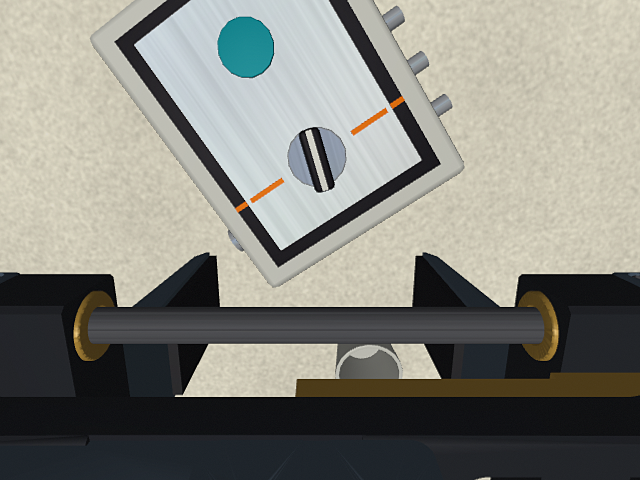

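The wrist view shows the pad (245,47), marks (369,121) and (266,190), and the slot running from about (307,131) to (324,190). The midpoint of the marks matches the pad minus 90 mm.

Run:
```python
from h import *
P=pose("wrist"); im=cv2.imread("pics/w2.png"); g=cv2.cvtColor(im,cv2.COLOR_BGR2GRAY)
m=np.zeros_like(g); m[124:196,292:342]=(g[124:196,292:342]<60)*255
n,l,s,c=cv2.connectedComponentsWithStats(cv2.dilate(m,np.ones((9,9)))); i=1+s[1:,4].argmax()
pts=np.argwhere((m>0)&(l==i))[:,::-1].astype(np.float32)
box=cv2.boxPoints(cv2.minAreaRect(pts)); print(box)
bw=np.array([cast(P,b,143)[:2] for b in box],np.float32); r=cv2.minAreaRect(bw); print(r)
a,b=(np.array(cast(P,u,143)) for u in((307,131),(323.5,190)))
d=a-b; bar=np.degrees(np.arctan2(d[1],d[0])); print("slot",a,b,(a+b)/2,np.linalg.norm(d),bar,"theta",np.radians(103.2-bar))
go(526,-248,150,bar); go(526,-248,114,bar)
```

```text
[[297.06738  131.60754 ]
 [317.1397   125.539154]
 [335.67987  186.86423 ]
 [315.60754  192.93262 ]]
((526.512451171875, -245.37301635742188), (41.05409622192383, 13.846942901611328), 86.78840637207031)
slot [ 526.96698057 -226.32661882  143.        ] [ 524.02228571 -265.44416808  143.        ] [ 525.49463314 -245.88539345  143.        ] 39.2282282003961 85.6950020543697 theta 0.3055198497060922
d_mm [50.1  1.9 79.6] roll -0.276 rows 1.9
d_mm [ 50.1   1.9 115.6] roll -0.276 rows 2.5
```

>>> apply_moves(deltas=[[0.025, 0.001, 0.03, -0.14, 1], [0.05, 0.002, 0.06, -0.276, 1], [0.05, 0.002, 0.08, -0.276, 1], [0.05, 0.002, 0.08, -0.276, 1]])

```text
time_s: 6.5
ee_pos: [525.2, -243.4, 147.4]
ee_rot: [-179.6, -0.2, 86.1]
force: [-1.2, 0.3, -0.6]
gripper_width: 91.2
gripper_force: 0.0
```

Run:
```python
from h import *
s=env.state(); print(s["ee_pos"],s["ee_rot"],s["force"])
go(526,-247.5,114,86)
```

```text
[ 525.2148987  -243.3537525   147.44372781] [-179.60068588   -0.18316073   86.06249734] [-1.17739795  0.3119151  -0.58738573]
d_mm [-4.2  1.3 33.4] roll 0.001 rows 0.7
```

>>> apply_moves(deltas=[[0, 0, 0, 0, 1], [0, 0, 0, 0, 1], [0, 0, 0.015, 0, 1], [0, 0, 0.03, 0, 1], [0, 0, 0.034, 0, 1]])

```text
time_s: 7.0
ee_pos: [526.7, -246.0, 116.8]
ee_rot: [-180.0, -0.0, 85.9]
force: [-0.5, -0.4, 0.1]
gripper_width: 90.6
gripper_force: 0.0
```

>>> apply_moves(deltas=[[0, 0, 0, 0, 0], [0, 0, 0, 0, -0.5], [0, 0, 0, 0, -1], [0, 0, 0, 0, -1], [0, 0, 0, 0, -1]], grip_force=25)

```text
time_s: 7.5
ee_pos: [527.1, -245.8, 117.3]
ee_rot: [180.0, 0.0, 85.9]
force: [1.1, 0.1, 0.3]
gripper_width: 54.3
gripper_force: 0.0
```

>>> apply_moves(deltas=[[0, 0, 0, 0, -1], [0, 0, 0, 0, -1], [0, 0, 0, 0, -1], [0, 0, 0, 0, -1], [0, 0, 0, 0, -1]])

```text
time_s: 8.0
ee_pos: [525.8, -245.5, 116.8]
ee_rot: [-179.8, -0.0, 86.0]
force: [-9.2, 0.2, 4.6]
gripper_width: 14.1
gripper_force: 3.9
```

>>> apply_moves(deltas=[[-0.001, 0, 0, 0.12, -1], [-0.002, 0, 0, 0.25, -1], [-0.002, 0, 0, 0.38, -1], [-0.002, 0, 0, 0.51, -1], [-0.002, 0, 0, 0.64, -1]])

```text
time_s: 8.5
ee_pos: [526.7, -246.1, 116.8]
ee_rot: [-179.9, -0.1, 48.9]
force: [1.1, 4.0, 1.1]
gripper_width: 13.7
gripper_force: 25.0
```

>>> apply_moves(deltas=[[0, 0, 0, 0.13, -1], [0, 0, 0, 0.26, -1], [0, 0, 0, 0.39, -1], [0, 0, 0, 0.52, -1], [0, 0, 0, 0.63, -1]])

```text
time_s: 9.0
ee_pos: [527.3, -247.1, 116.8]
ee_rot: [-179.9, -0.1, 12.9]
force: [1.4, 2.0, -0.9]
gripper_width: 13.9
gripper_force: 25.0
```

>>> apply_moves(deltas=[[0, 0, 0, 0, -1], [0, 0, 0, 0, -1], [0, 0, 0, 0, -1]])

```text
time_s: 9.3
ee_pos: [527.2, -247.1, 116.9]
ee_rot: [-179.9, -0.1, 13.2]
force: [2.4, 3.6, -0.6]
gripper_width: 13.6
gripper_force: 25.0
```

>>> apply_moves(deltas=[[0, 0, 0, 0, -0.5], [0, 0, 0, 0, 0.2], [0, 0, 0, 0, 1], [0, 0, 0, 0, 1], [0, 0, 0, 0, 1]])

```text
time_s: 9.8
ee_pos: [526.6, -248.0, 117.0]
ee_rot: [180.0, 0.0, 13.2]
force: [-0.2, 0.4, 0.3]
gripper_width: 51.3
gripper_force: 0.0
```

>>> apply_moves(deltas=[[0, 0, -0.02, 0, 1], [0, 0, -0.05, 0, 1], [-0.02, 0, -0.09, 0, 1], [-0.055, 0, -0.11, 0, 1], [-0.055, 0, -0.11, 0, 1]])

```text
time_s: 10.3
ee_pos: [471.7, -261.7, 230.7]
ee_rot: [179.7, -0.2, 13.1]
force: [-0.3, -1.2, 0.7]
gripper_width: 90.0
gripper_force: 0.0
```

Run:
```python
from h import *
s=env.state(); print(s["ee_pos"],s["ee_rot"],s["force"])
P=pose("wrist"); im=cams.grab_frame("wrist"); cv2.imwrite("pics/w3.png",im)
for c,z in(("orange",102),("teal",105)):
    for b in blobs(im,*COL[c],100): print(c,b,cast(P,b[0],z).round(1))
print(proj(P,(526,-248,143)))
```

```text
[ 471.73297362 -261.65184484  230.72006648] [ 1.79733991e+02 -1.76830607e-01  1.30691022e+01] [-0.26244465 -1.17193856  0.69005007]
orange (array([312. ,  88.4]), 219) [ 570.8 -237.5  102. ]
orange (array([313., 213.]), 185) [ 481.6 -258.8  102. ]
teal (array([192.1, 153.4]), 2202) [ 506.  -160.9  105. ]
[312.04321446 156.48759191]
```

View pics/w3.png

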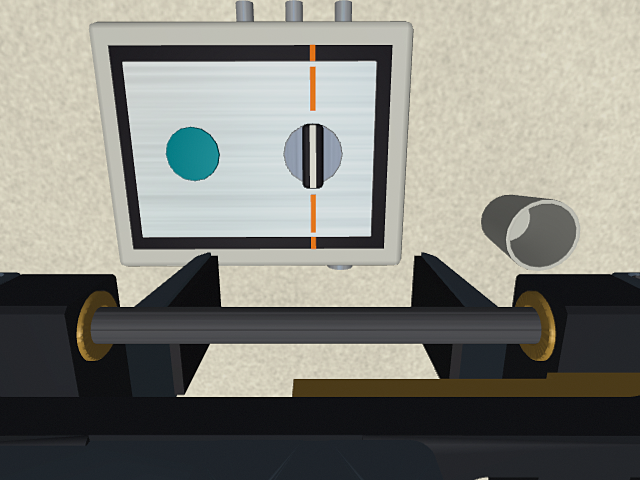

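The slot (313,124–188) is in line with the orange marks at x≈313. Next I push the pad at (506,-161).

Run:
```python
from h import *
go(505.8,-160.7,125,13.2)
```

```text
d_mm [ 54.7 -90.5 103.8] roll -0.002 rows 3.0
```

>>> apply_moves(deltas=[[0.018, -0.03, 0, 0, -1], [0.036, -0.06, 0, 0, -1], [0.055, -0.091, 0.03, 0, -1], [0.055, -0.091, 0.06, 0, -1], [0.055, -0.091, 0.07, 0, -1]], grip_force=20)

```text
time_s: 10.85
ee_pos: [504.4, -157.2, 153.1]
ee_rot: [-179.8, 0.4, 13.3]
force: [-0.1, -0.0, -0.4]
gripper_width: 54.3
gripper_force: 0.0
```

>>> apply_moves(deltas=[[0, 0, 0, 0, -1], [0, 0, 0, 0, -1], [0, 0, 0.01, 0, -1], [0, 0, 0.025, 0, -1], [0, 0, 0.035, 0, -1]])

```text
time_s: 11.35
ee_pos: [506.0, -159.7, 121.6]
ee_rot: [180.0, -0.0, 13.1]
force: [0.3, -0.3, 0.1]
gripper_width: 14.0
gripper_force: 0.0
```

>>> apply_moves(deltas=[[0, 0, 0, 0, -1], [0, 0, 0, 0, -1], [0, 0, 0, 0, -1]])

```text
time_s: 11.65
ee_pos: [506.6, -159.4, 122.6]
ee_rot: [180.0, -0.1, 13.2]
force: [-0.2, -0.0, -0.2]
gripper_width: 0.4
gripper_force: 0.0
```

>>> apply_moves(deltas=[[0, 0, 0.01, 0, -1], [0, 0, 0.016, 0, -1], [0, 0, 0.021, 0, -1], [0, 0, 0.025, 0, -1], [0, 0, 0.027, 0, -1]])

```text
time_s: 12.15
ee_pos: [505.9, -159.1, 97.1]
ee_rot: [180.0, -0.0, 13.2]
force: [-8.2, 2.3, 30.9]
gripper_width: 0.5
gripper_force: 15.2
```

>>> apply_moves(deltas=[[0, 0, 0, 0, -1], [0, 0, 0.001, 0, -1], [0, 0, 0.001, 0, -1]])

```text
time_s: 12.45
ee_pos: [506.0, -159.1, 97.2]
ee_rot: [180.0, -0.1, 13.2]
force: [-6.8, 2.8, 24.4]
gripper_width: 0.3
gripper_force: 12.0
```

>>> apply_moves(deltas=[[0, 0, 0, 0, -1], [0, 0, 0, 0, -1], [0, 0, 0, 0, -1], [0, 0, 0, 0, -1]])

```text
time_s: 12.85
ee_pos: [505.9, -159.1, 97.2]
ee_rot: [180.0, -0.1, 13.2]
force: [-6.6, 1.7, 23.6]
gripper_width: 0.6
gripper_force: 12.0
```

Run:
```python
from h import *
s=env.state(); print(s["ee_pos"],s["force"])
if s["force"][2]>14 and s["ee_pos"][2]<98.2: print(env.job_done())
```

```text
[ 505.94459672 -159.08191862   97.1812777 ] [-6.60567358  1.6956271  23.64593568]
the job is handed in; nothing more can be done
None
```

The job is handed in at about 13 s: orange, white and teal were pressed in order, the slot was turned in line with the marks, and the panel is held home with about 24 N; the hand-in call returned no verdict.

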